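# Switch the kiln on at its interlocked isolator bank

## Robot

A 6-joint arm with a two-finger parallel gripper is mounted at the origin on the work surface. World frame = base frame: x ahead of the robot, y to its left, z up, the work surface at z = 0. Lengths are in m, angles in degrees, forces in N, time in s.
With the tool pointing down it reaches from about 0.4 to 0.825 m from the base axis. Payload 7 kg.
Tool frame: the origin (TCP) lies at the very end of the fingers, on their centre line; the grasp point (between the pads) lies 19 mm behind it; z points along the fingers, y is the line along which they close (so a half turn about z gives the same grasp; the last joint's range is limited). The gripper opens to 88 mm and grips with 3 to 60 N. Pads are 19 mm wide; open, the fingers measure 130 mm over their backs; the gripper's body (78 mm by 193 mm) begins 47 mm behind the grasp point.
Start: joints at [91.622, 20.546, 0.682, 0, -70.136, -16.507], TCP at [0.173, 0.652, 0.227] pointing down, gripper open.
Joint ranges: [-176.03, 176.03], [-82.01, 121.73], [-58.28, 71.71], [-173.87, 95.51], [-174.79, -0.11], [-173.66, 173.66]. Speed limits (degrees/s): [136.94, 136.94, 172.46, 180, 180, 180].

## Interface

Orientations are given as [roll, pitch, yaw] about the fixed x, y, z axes, in that order (R = Rz(yaw) Ry(pitch) Rx(roll)).
In Python, from plant import ctrl gives the robot as it stands.
- The arm moves only by the tool carry_out, never from a script. Its argument "deltas" is a list that holds one entry, the list of rows, each a list of 5 numbers: the shift along the tool's x, y, z scaled (see below), then the turn about the tool's z scaled (see below), then the opening, from -1 (shut) to 1 (fully open). A call has 1 to 5 rows; each row is the pose to reach, as a shift and turn from the pose commanded when the call began, along the tool's axes at that moment, turning the shorter way round; what a row does not reach only later rows make up. The controller multiplies each number of a shift by 20 cm and each number of a turn by 2 pi rad. A row lasts 1/10 s, in which the tool goes at most 50 mm and 8.59 degrees, less where a joint would pass 70% of its speed; a pose out of reach is approached as far as the arm can. A call with a number of a shift or a turn outside -1 to 1 is refused whole. A call with a gripper value outside its range is refused whole. The fingers move at their own pace and stop on an object; the grip force is fixed at half the most. Time passes only in rows, so rows that repeat a pose let the fingers close. It gives the time, the measured TCP pose, the force, the opening and the grip force at its end, in the units of the state.
- ctrl.get_obs(): the state, without advancing time (a new reading comes with each control period).
- ctrl.snapshot(name): name is "scene" or "top" or "wrist"; returns a dict with "color" (420x560x3 uint8, red, green, blue), "camera_matrix" (3x3 intrinsics, pixels), "R" (3x3) and "t" (3): a world point X has camera coordinates R X + t. Camera axes: x right, y down, z forward; pixel columns grow to the right and rows downward; lengths in m; the calibration is good to about 2 mm. The wrist camera is an equidistant fisheye: a pixel r from the principal point sees the ray r / f radians off the axis. A picture is of the moment at which its call begins. There is no depth.
- ctrl.close_job(): hands the job in; it is judged then, once.
Trained networks look in a picture, given as the dict that the camera call returned (one of the last four; its "shot" number tells which), for a name from the list of things; names that differ only in an ending like _2 or _b are one class to them, and where a whole thing is asked for, a point or a joint stands for the part that bears it (a point fixed in the world has none). Each returns a list of dicts, best first, with "p" (0 to 1); they miss things now and then, are a little off and sometimes report something else, mostly with a low value. They report only what shows in the picture. A call takes as long as a camera call.
- ctrl.search_frame(picture, name): "centre" ([column, row] in pixels, amid what is visible of it).
- ctrl.silhouettes(picture, name): "mask" (420x560 bool, what is visible of it) and "centre" ([column, row] in pixels, amid what is visible of it).
- ctrl.spot_point(picture, name): "centre" ([column, row] in pixels: a listed point, or the origin of a listed thing).
The state is a dict: "clock": time; "joint_pos": joint angles; "qvel": joint speeds; "tau": joint torques, N m; "tool_pos": TCP position; "orientation": TCP orientation; "force": force on the tool from outside, world axes, zero at the start; "moment": the same for the moment, N m; "opening": finger opening in m; "gripper_force": force on a finger pad.
Only numpy, scipy, OpenCV 4.12 (cv2) and the standard library are available. Lean on these libraries where they do the work, as an engineer would, in place of code of your own. Each camera call takes 0.05 s, during which the arm holds its last target. There are 200 camera calls.

## Task

Switch the kiln on at the isolator bank: throw all three levers fully over to the back, away from the robot, then slide the locking comb fully home to the left by its post so that it holds them. The levers are interlocked and go over only one after the other, in an order that is not marked and differs each time: feel with a light push which one is free, and never force a lever that stops short. Leave the pots and tools around it where they are.

Things in the scene. Friction and masses are not known exactly. Their poses are not given: they have to be found in the camera images.
- bank: kiln isolator bank, fixed: grey steel box 160 (x) x 430 (y) x 90 mm high, turned up to 0.3 rad. Origin: centre of its underside; x front to back (away from the robot), y left, z up. Hidden interlock: at any time only one of the levers still off is free; once it is fully on the next is freed; the order varies and cannot be seen. Pressing the bank, levers or comb with over 25 N damages it
- left_lever (a joint): left lever (at bank y = +85 mm), hinge about the bank's y, rad: 0 = off, leaning 0.5 rad to the bank's front; fully on = about 0.96 or more, leaning as far to the back, on a rubber buffer (about 1 N per mm, hard end at 1.12). Starts within 0.05 of off, stays where left. Free, it yields to 3 to 6 N at the grip all the way. Blocked, it has 0.07 to 0.25 rad of play, then stops against a spring (about 1 N per mm)
- middle_lever (a joint): middle lever (at bank y = 0), hinge about the bank's y, rad: 0 = off, leaning 0.5 rad to the bank's front; fully on = about 0.96 or more, leaning as far to the back, on a rubber buffer (about 1 N per mm, hard end at 1.12). Starts within 0.05 of off, stays where left. Free, it yields to 3 to 6 N at the grip all the way. Blocked, it has 0.07 to 0.25 rad of play, then stops against a spring (about 1 N per mm)
- right_lever (a joint): right lever (at bank y = -85 mm), hinge about the bank's y, rad: 0 = off, leaning 0.5 rad to the bank's front; fully on = about 0.96 or more, leaning as far to the back, on a rubber buffer (about 1 N per mm, hard end at 1.12). Starts within 0.05 of off, stays where left. Free, it yields to 3 to 6 N at the grip all the way. Blocked, it has 0.07 to 0.25 rad of play, then stops against a spring (about 1 N per mm)
- left_grip (a point): centre of the left lever's black paddle grip: 16 mm thick (along the swing), 30 wide (bank y), 55 long, on a 12 mm round stem; its top is 27 mm further out. Hinge axis at bank x = 0, z = 60 mm; at joint value q the grip is at bank x = 0.095 sin(q - 0.5), z = 0.060 + 0.095 cos(q - 0.5) m. Axes: the bank's, turned about y by q (not by the lean at q = 0)
- middle_grip (a point): centre of the middle lever's black paddle grip: 16 mm thick (along the swing), 30 wide (bank y), 55 long, on a 12 mm round stem; its top is 27 mm further out. Hinge axis at bank x = 0, z = 60 mm; at joint value q the grip is at bank x = 0.095 sin(q - 0.5), z = 0.060 + 0.095 cos(q - 0.5) m. Axes: the bank's, turned about y by q (not by the lean at q = 0)
- right_grip (a point): centre of the right lever's black paddle grip: 16 mm thick (along the swing), 30 wide (bank y), 55 long, on a 12 mm round stem; its top is 27 mm further out. Hinge axis at bank x = 0, z = 60 mm; at joint value q the grip is at bank x = 0.095 sin(q - 0.5), z = 0.060 + 0.095 cos(q - 0.5) m. Axes: the bank's, turned about y by q (not by the lean at q = 0)
- comb (a joint): flat steel locking comb on the bank's top (5 mm thick), slides along the bank's +y (left), m: 0 = out, teeth between the levers; home = 0.044 or more, at a rubber stop, a tooth in front of each stem so that no lever can come back. Starts at 0 to 0.008, slides at about 3 N, stays where left; its teeth run against the stem of any lever that is not on; over 25 N damages it
- comb_post (a point): centre of the comb's upright round post (handle), dark steel, 20 mm diameter, 55 mm tall, top 153 mm above the table, at the comb's right end: bank x = -42 mm, bank y = -188 mm plus the comb's joint value. Push it to the left to slide the comb home
- tea_bowl: bystander, to be left alone: small terracotta bowl, 72 mm wide, 45 mm tall, standing on the left end of the bank's top; origin at the centre of its underside
- mug: bystander, to be left alone: blue ceramic mug, 76 mm wide, 85 mm tall, left of the bank; origin at the centre of its underside
- glaze_jar: bystander, to be left alone: glass jar with a steel cap, 68 mm wide, 95 mm tall, right of the bank; origin at the centre of its underside
- rib: bystander, to be left alone: flat wooden rib 50 x 100 x 12 mm, lying in front of the bank; origin at the centre of its underside
- brush: bystander, to be left alone: brush 190 mm long, lying in front of the robot; origin at the centre of its underside
- spool_prop: bystander, to be left alone: terracotta spool-shaped kiln prop, 44 mm wide, 46 mm tall, in front of the bank; origin at the centre of its underside

How it is judged:
By the outcome, as a careful person would: the job done as asked, in the order asked, and still so for the second after the job is handed in, with the robot touching nothing.
It also fails if it takes over 72 s, if anything falls off the work surface, if the arm or the gripper's body presses on something with over 40 N, if the wrist force passes 120 N, or if a joint passes its speed limit or range.

## Working session

There is one attempt and no reset: what is moved stays moved. The work goes in short steps, Python scripts to look and compute and a tool call to move; the robot and the scene stay as the last step left them, time stands still between calls to the robot, and variables do not carry over. Pictures are saved under pics/ and viewed, at most 10 in all, crops included, and the job is handed in when it is done.

Besides the shell and the picture viewer there is one more tool, called after "Request:" as name(argument=value, ...), one argument or row to a line, values as JSON. carry_out: Moves the arm, as the interface text tells. Its arguments: {"type":"object","properties":{"deltas":{"type":"array"}},"required":["deltas"]}

```bash
mkdir -p pics; ls; python3 - <<'E'
from plant import ctrl
import cv2, numpy as np, pickle
o=ctrl.get_obs(); print(o)
P={}
for n in ("scene","top"):
    s=ctrl.snapshot(n); cv2.imwrite(f"pics/{n}0.png",s["color"][:,:,::-1]); 
    D={}
    for k in ("bank","left_grip","middle_grip","right_grip","comb_post","tea_bowl","mug","glaze_jar","rib","brush","spool_prop"):
        r=ctrl.spot_point(s,k); D[k]=r[:1]; print(n,k,[(np.round(a["centre"],1).tolist(),round(a["p"],2)) for a in r[:2]])
    P[n]=(s,D)
    print(s["camera_matrix"],s["R"],s["t"])
pickle.dump(P,open("p.pkl","wb"))
E
```

```text
pics
{'clock': 0.0, 'joint_pos': array([ 9.16238924e+01,  2.05916317e+01,  6.35590663e-01, -1.84877391e-02,
       -7.01360605e+01, -1.65051471e+01]), 'qvel': array([ 0.04758393,  0.00847787, -0.03960873,  0.02300096,  0.02726535,
        0.03628369]), 'tau': array([-2.41434309e-04, -5.82713091e+01,  2.93050611e+01,  6.99747384e+00,
        6.82278143e-03, -1.51419463e-04]), 'tool_pos': array([0.17328123, 0.65189224, 0.2256394 ]), 'orientation': array([ 1.79906756e+02, -9.50487399e-03, -1.48875429e+01]), 'force': array([-0.23396896, -0.41920339,  0.46468437]), 'moment': array([ 0.00500495,  0.00951364, -0.05696428]), 'gripper_force': 0.0, 'opening': 0.0877632005172658}
scene bank [([283.6, 271.0], 0.62)]
scene left_grip [([292.9, 195.0], 0.56), ([206.6, 258.0], 0.25)]
scene middle_grip [([267.1, 210.5], 0.75)]
scene right_grip [([237.3, 230.6], 0.58)]
scene comb_post [([280.0, 270.3], 0.7), ([207.1, 257.2], 0.63)]
scene tea_bowl [([268.3, 186.5], 0.7), ([341.2, 213.7], 0.65)]
scene mug [([361.6, 208.7], 0.68)]
scene glaze_jar [([172.0, 361.1], 0.68)]
scene rib [([261.7, 228.5], 0.62)
[... 448 characters left out ...]
1.1], 0.5)]
top middle_grip [([295.1, 203.0], 0.52), ([293.5, 200.2], 0.44)]
top right_grip [([335.5, 202.3], 0.7), ([297.2, 201.3], 0.22)]
top comb_post [([373.3, 203.8], 0.88)]
top tea_bowl [([225.0, 178.6], 0.95)]
top mug [([170.4, 198.0], 0.89)]
top glaze_jar [([413.2, 188.9], 0.84)]
top rib [([415.4, 187.1], 0.63), ([268.1, 246.2], 0.58)]
top brush [([389.1, 302.9], 0.64)]
top spool_prop [([203.0, 295.0], 0.68)]
[[426.79608033   0.         283.95513506]
 [  0.         426.79608033 211.97674653]
 [  0.           0.           1.        ]] [[-0.00976547 -0.99954612  0.02849881]
 [-0.98044056  0.0039684  -0.19677541]
 [ 0.196573   -0.02986299 -0.98003431]] [0.03654691 0.54202892 1.01613948]
```

View pics/top0.png

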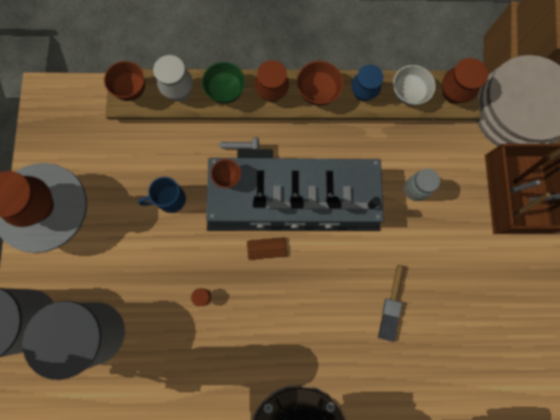

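View pics/scene0.png

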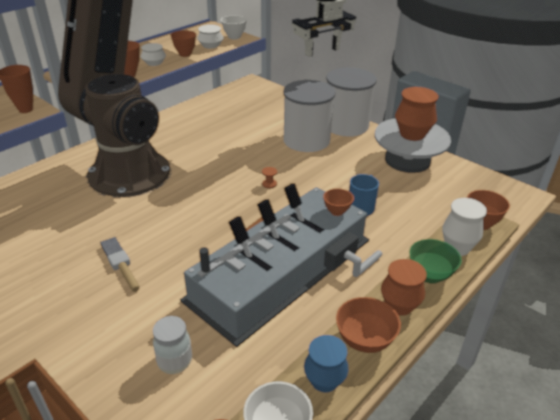

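The top view shows the bank at columns 208–382, rows 158–230. The grips are near (258,195), (296,195) and (333,195), the post at (376,203) and the bowl at (226,174). The scene view shows the grips at (293,195), (267,211) and (239,231), and the post at (205,259). Next I fit the bank pose to both views.

```bash
cat > h.py <<'E'
import numpy as np, pickle, cv2
from scipy.optimize import least_squares
def proj(s,X):
    c=s["R"]@np.asarray(X)+s["t"]; p=s["camera_matrix"]@c; return p[:2]/p[2]
def world(b,p):  # b = x,y,yaw
    c,s=np.cos(b[2]),np.sin(b[2]); return np.array([b[0]+c*p[0]-s*p[1],b[1]+s*p[0]+c*p[1],p[2]])
def grip(q,y,r=0.095): return [r*np.sin(q-.5),y,.06+r*np.cos(q-.5)]
Y=dict(left_grip=.085,middle_grip=0,right_grip=-.085)
E
python3 - <<'E'
from h import *
P=pickle.load(open("p.pkl","rb")); S,T=P["scene"][0],P["top"][0]
def pts(v):
    L=[]
    for k,(a,c) in dict(left_grip=((256.9,201.1),(292.9,195)),middle_grip=((295.1,203),(267.1,210.5)),right_grip=((335.5,202.3),(237.3,230.6))).items():
        L+=[(T,grip(0,Y[k]),a),(S,grip(0,Y[k]),c)]
    pc=[-.042,-.188+v[3],.126]
    L+=[(T,pc,(373.3,203.8)),(S,pc,(207.1,257.2)),(T,[0,0,0],(293.3,198.7))]
    # box top corners by eye in the top view
    for p,a in (((.08,.215),(208,158)),((.08,-.215),(382,158)),((-.08,.215),(208,222)),((-.08,-.215),(381.5,222))): L.append((T,[*p,.09],a))
    return L
f=lambda v: np.concatenate([proj(s,world(v,p))-a for s,p,a in pts(v)])
r=least_squares(f,[.55,0,0,.004],loss="soft_l1",bounds=([.2,-.5,-.4,0],[1,.5,.4,.008])); print(r.x,np.degrees(r.x[2])); print(f(r.x).reshape(-1,2).round(1))
for k in Y: print(k,world(r.x,grip(0,Y[k])).round(3))
print("post",world(r.x,[-.042,-.188+r.x[3],.126]).round(3))
E
```

```text
[ 0.59113516  0.00733864 -0.00796972  0.008     ] -0.4566311583113278
[[ 2.1  1.6]
 [-0.8  0.8]
 [ 0.8 -0.2]
 [-0.8  1.6]
 [-2.8  0.7]
 [ 0.9 -0.7]
 [-1.5 -0.5]
 [-1.6  1.6]
 [-0.5 -0.9]
 [-0.6 -0.5]
 [-1.6  0.8]
 [-2.9 -0.7]
 [ 1.9 -0.1]]
left_grip [0.546 0.093 0.143]
middle_grip [0.546 0.008 0.143]
right_grip [ 0.545 -0.077  0.143]
post [ 0.548 -0.172  0.126]
```

Request:
carry_out(
  deltas=[
    [[0,0,-0.25,0,-1],[0,0,-0.4,0,-1],[0.15,0.15,-0.4,0,-1],[0.3,0.3,-0.4,0,-1],[0.46,0.46,-0.4,0,-1]],
  ],
)

```text
clock: 1.7
tool_pos: [0.239, 0.5387, 0.3065]
orientation: [-180.0, 0.0, -14.8]
force: [-0.5, 0.2, 0.5]
opening: 0.0532
gripper_force: 0.0
```

Request:
carry_out(
  deltas=[
    [[0.15,0.15,0,0,-1],[0.3,0.3,0,0,-1],[0.45,0.45,0,0,-1],[0.61,0.61,0,0,-1],[0.77,0.77,0,0,-1]],
  ],
)

```text
clock: 2.2
tool_pos: [0.3485, 0.3497, 0.3069]
orientation: [-180.0, -0.0, -14.9]
force: [0.9, -0.0, 0.2]
opening: 0.0132
gripper_force: 0.0
```

Request:
carry_out(
  deltas=[
    [[0.15,0.15,0,0,-1],[0.3,0.3,0,-0.02,-1],[0.45,0.45,0,-0.04,-1],[0.61,0.61,0.1,-0.04,-1],[0.61,0.61,0.2,-0.04,-1]],
  ],
)

```text
clock: 2.7
tool_pos: [0.4363, 0.1986, 0.2668]
orientation: [-179.9, -0.1, -0.7]
force: [0.1, 1.1, -0.2]
opening: 0.0004
gripper_force: 0.0
```

Request:
carry_out(
  deltas=[
    [[0.1,0.2,0.1,0,-1],[0.2,0.4,0.25,0,-1],[0.31,0.53,0.4,0,-1],[0.31,0.53,0.58,0,-1],[0.31,0.53,0.68,0,-1]],
  ],
)

```text
clock: 3.2
tool_pos: [0.4948, 0.0937, 0.1279]
orientation: [179.9, 0.2, -0.7]
force: [-0.0, 0.0, 0.7]
opening: 0.0003
gripper_force: 0.0
```

```bash
python3 - <<'E'
from plant import ctrl
import cv2
a=ctrl.snapshot("scene")["color"]; b=ctrl.snapshot("wrist")["color"]
c=cv2.resize(a[140:350,140:420],(800,600)); cv2.imwrite("pics/s1.png",c[:,:,::-1])
o=ctrl.get_obs(); print(o["clock"],o["tool_pos"],o["force"])
E
```

```text
3.3 [0.49391214 0.09421254 0.12785386] [ 0.1910515  -1.01392551  0.53893526]
```

View pics/s1.png

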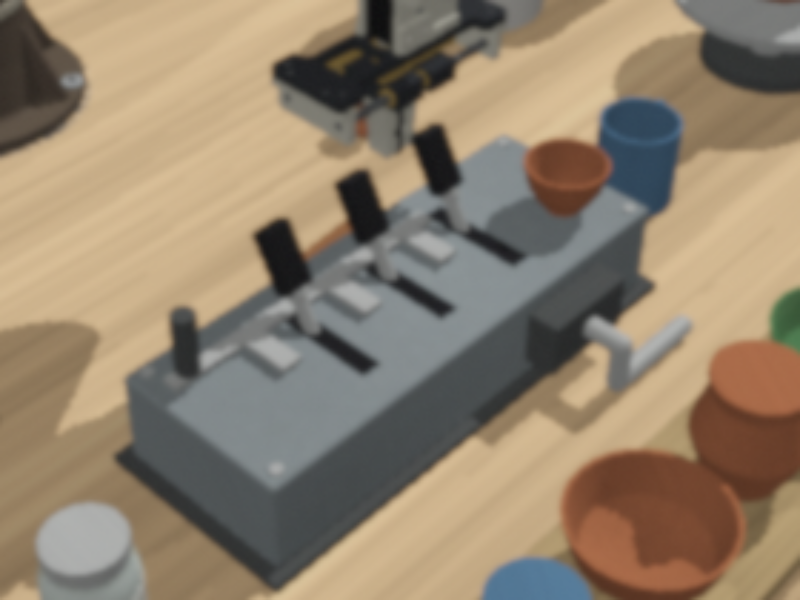

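The zoomed scene shows the fingers at about (390,130), just in front of the left lever's grip at (437,160). The other levers are at (362,205) and (283,257), and the post is at (183,343). I start a light push on the left lever.

Request:
carry_out(
  deltas=[
    [[0.04,0,0,0,-1],[0.07,0,0,0,-1],[0.1,0,0,0,-1],[0.12,0,0,0,-1],[0.14,0,0,0,-1]],
  ],
)

```text
clock: 3.8
tool_pos: [0.5234, 0.0954, 0.1312]
orientation: [-180.0, 0.0, -0.5]
force: [-5.4, 0.9, 4.0]
opening: 0.0004
gripper_force: 2.5
```

Request:
carry_out(
  deltas=[
    [[0.02,0,0,0,-1],[0.03,0,0,0,-1],[0.04,0,0,0,-1],[0.04,0,0,0,-1]],
  ],
)

```text
clock: 4.2
tool_pos: [0.5315, 0.0952, 0.1308]
orientation: [180.0, 0.0, -0.5]
force: [-5.1, 0.1, 4.1]
opening: 0.0003
gripper_force: 2.3
```

Request:
carry_out(
  deltas=[
    [[0.02,0,0,0,-1],[0.03,0,0,0,-1],[0.04,0,0,0,-1],[0.04,0,0,0,-1]],
  ],
)

```text
clock: 4.6
tool_pos: [0.538, 0.0948, 0.1308]
orientation: [180.0, 0.2, -0.5]
force: [-12.1, 1.5, 9.1]
opening: 0.0002
gripper_force: 5.7
```

Left stops short, so it is blocked. I back off and try the middle lever.

Request:
carry_out(
  deltas=[
    [[-0.1,0,0,0,-1],[-0.22,0.05,0,0,-1],[-0.22,0.22,0,0,-1],[-0.22,0.42,0,0,-1],[-0.2,0.43,0,0,-1]],
  ],
)

```text
clock: 5.1
tool_pos: [0.4986, 0.0071, 0.1309]
orientation: [-180.0, -0.0, -0.6]
force: [0.8, -0.1, -0.3]
opening: 0.0
gripper_force: 0.0
```

Request:
carry_out(
  deltas=[
    [[0.05,0,0,0,-1],[0.08,0,0,0,-1],[0.11,0,0,0,-1],[0.14,0,0,0,-1],[0.14,0,0,0,-1]],
  ],
)

```text
clock: 5.6
tool_pos: [0.527, 0.0099, 0.1302]
orientation: [180.0, 0.1, -0.4]
force: [-2.0, -1.0, 2.3]
opening: 0.0007
gripper_force: 1.3
```

Request:
carry_out(
  deltas=[
    [[0.02,0,0,0,-1],[0.03,0,0,0,-1],[0.04,0,0,0,-1],[0.04,0,0,0,-1]],
  ],
)

```text
clock: 6.0
tool_pos: [0.5337, 0.0096, 0.1304]
orientation: [180.0, 0.2, -0.5]
force: [-8.3, 0.6, 6.9]
opening: 0.0004
gripper_force: 4.2
```

Request:
carry_out(
  deltas=[
    [[0.01,0,0,0,-1],[0.02,0,0,0,-1],[0.02,0,0,0,-1]],
  ],
)

```text
clock: 6.3
tool_pos: [0.5369, 0.0094, 0.1304]
orientation: [180.0, 0.2, -0.5]
force: [-12.4, 0.9, 9.4]
opening: 0.0005
gripper_force: 5.9
```

Middle is blocked too (force rises about 1 N/mm), so the right lever should be free.

Request:
carry_out(
  deltas=[
    [[-0.1,0,0,0,-1],[-0.22,0.05,0,0,-1],[-0.22,0.22,0,0,-1],[-0.22,0.42,0,0,-1],[-0.2,0.43,0,0,-1]],
  ],
)

```text
clock: 6.8
tool_pos: [0.4982, -0.0783, 0.1306]
orientation: [180.0, -0.0, -0.6]
force: [0.5, 0.3, -0.7]
opening: 0.0004
gripper_force: 0.0
```

Request:
carry_out(
  deltas=[
    [[0.05,0,0,0,-1],[0.08,0,0,0,-1],[0.11,0,0,0,-1],[0.14,0,0,0,-1],[0.16,0,0,0,-1]],
  ],
)

```text
clock: 7.3
tool_pos: [0.5293, -0.076, 0.1302]
orientation: [180.0, 0.2, -0.4]
force: [-7.3, -0.4, 5.5]
opening: 0.0005
gripper_force: 3.6
```

Request:
carry_out(
  deltas=[
    [[0.02,0,0,0,-1],[0.03,0,0,0,-1],[0.03,0,0,0,-1]],
  ],
)

```text
clock: 7.6
tool_pos: [0.5358, -0.0759, 0.1303]
orientation: [180.0, 0.1, -0.4]
force: [-4.6, -0.7, 4.0]
opening: 0.0004
gripper_force: 2.3
```

Request:
carry_out(
  deltas=[
    [[0.02,0,0,0,-1],[0.03,0,0,0,-1],[0.04,0,0,0,-1]],
  ],
)

```text
clock: 7.9
tool_pos: [0.5437, -0.076, 0.1303]
orientation: [180.0, 0.1, -0.4]
force: [-5.7, 0.1, 4.5]
opening: 0.0002
gripper_force: 2.8
```

Request:
carry_out(
  deltas=[
    [[0.02,0,0,0,-1],[0.04,0,0,0,-1],[0.05,0,0,0,-1]],
  ],
)

```text
clock: 8.2
tool_pos: [0.5542, -0.076, 0.1304]
orientation: [180.0, 0.1, -0.4]
force: [-4.9, -0.4, 4.2]
opening: 0.001
gripper_force: 2.4
```

Request:
carry_out(
  deltas=[
    [[0.03,0,0,0,-1],[0.06,0,0,0,-1],[0.09,0,0,0,-1],[0.12,0,0,0,-1],[0.15,0,0,0,-1]],
  ],
)

```text
clock: 8.7
tool_pos: [0.5837, -0.0768, 0.1302]
orientation: [-180.0, 0.1, -0.5]
force: [-7.0, 2.0, 3.0]
opening: 0.0001
gripper_force: 3.6
```

Request:
carry_out(
  deltas=[
    [[0.03,0,0,0,-1],[0.06,0,0,0,-1],[0.08,0,0,0,-1],[0.09,0,0,0,-1],[0.1,0,0,0,-1]],
  ],
)

```text
clock: 9.2
tool_pos: [0.6039, -0.0773, 0.13]
orientation: [180.0, 0.1, -0.5]
force: [-5.0, -0.8, -1.3]
opening: 0.0005
gripper_force: 1.8
```

Request:
carry_out(
  deltas=[
    [[0.02,0,0,0,-1],[0.03,0,0,0,-1],[0.03,0,0,0,-1]],
  ],
)

```text
clock: 9.5
tool_pos: [0.6077, -0.0774, 0.1295]
orientation: [-180.0, 0.3, -0.5]
force: [-10.3, 1.3, -0.8]
opening: -0.0
gripper_force: 4.2
```

Request:
carry_out(
  deltas=[
    [[0.01,0,0,0,-1],[0.02,0,0,0,-1],[0.02,0,0,0,-1]],
  ],
)

```text
clock: 9.8
tool_pos: [0.6095, -0.0774, 0.1288]
orientation: [-180.0, 0.5, -0.5]
force: [-15.2, 2.4, 1.4]
opening: 0.0008
gripper_force: 6.8
```

Request:
carry_out(
  deltas=[
    [[-0.24,0,0,0,-1],[-0.48,0,0,0,-1],[-0.58,-0.1,0,0,-1],[-0.56,-0.33,0,0,-1],[-0.54,-0.43,0,0,-1]],
  ],
)

```text
clock: 10.3
tool_pos: [0.5088, 0.012, 0.1325]
orientation: [-179.9, -0.4, -0.4]
force: [0.2, -0.5, -0.1]
opening: 0.0004
gripper_force: 0.0
```

Request:
carry_out(
  deltas=[
    [[0.03,0,0,0,-1],[0.06,0,0,0,-1],[0.09,0,0,0,-1],[0.12,0,0,0,-1],[0.14,0,0,0,-1]],
  ],
)

```text
clock: 10.8
tool_pos: [0.5347, 0.0084, 0.1303]
orientation: [180.0, 0.1, -0.6]
force: [-5.4, 0.7, 4.6]
opening: 0.0005
gripper_force: 2.9
```

Request:
carry_out(
  deltas=[
    [[0.02,0,0,0,-1],[0.03,0,0,0,-1],[0.04,0,0,0,-1]],
  ],
)

```text
clock: 11.1
tool_pos: [0.5423, 0.0084, 0.1304]
orientation: [180.0, 0.1, -0.5]
force: [-4.9, -0.8, 3.6]
opening: 0.0002
gripper_force: 2.5
```

Middle is now free, so I throw it over.

Request:
carry_out(
  deltas=[
    [[0.03,0,0,0,-1],[0.06,0,0,0,-1],[0.09,0,0,0,-1],[0.11,0,0,0,-1],[0.13,0,0,0,-1]],
  ],
)

```text
clock: 11.6
tool_pos: [0.5692, 0.0088, 0.1305]
orientation: [180.0, 0.0, -0.5]
force: [-3.7, -0.5, 3.3]
opening: 0.0004
gripper_force: 1.9
```

Request:
carry_out(
  deltas=[
    [[0.03,0,0,0,-1],[0.06,0,0,0,-1],[0.09,0,0,0,-1],[0.12,0,0,0,-1],[0.14,0,0,0,-1]],
  ],
)

```text
clock: 12.1
tool_pos: [0.5961, 0.0086, 0.1294]
orientation: [180.0, 0.2, -0.5]
force: [-4.5, 0.9, -1.3]
opening: 0.0005
gripper_force: 1.9
```

Request:
carry_out(
  deltas=[
    [[0.02,0,0,0,-1],[0.04,0,0,0,-1],[0.05,0,0,0,-1],[0.06,0,0,0,-1],[0.06,0,0,0,-1]],
  ],
)

```text
clock: 12.6
tool_pos: [0.6073, 0.0086, 0.1297]
orientation: [180.0, 0.2, -0.5]
force: [-8.1, 0.7, -1.4]
opening: 0.0004
gripper_force: 3.3
```

Request:
carry_out(
  deltas=[
    [[0.01,0,0,0,-1],[0.02,0,0,0,-1],[0.03,0,0,0,-1],[0.03,0,0,0,-1]],
  ],
)

```text
clock: 13.0
tool_pos: [0.6104, 0.0085, 0.1286]
orientation: [180.0, 0.5, -0.5]
force: [-16.0, 3.9, -0.0]
opening: 0.0003
gripper_force: 6.8
```

Middle is on its buffer. Now the left lever.

Request:
carry_out(
  deltas=[
    [[-0.24,0,0,0,-1],[-0.48,0,0,0,-1],[-0.58,-0.1,0,0,-1],[-0.56,-0.33,0,0,-1],[-0.54,-0.43,0,0,-1]],
  ],
)

```text
clock: 13.5
tool_pos: [0.5098, 0.0987, 0.1327]
orientation: [-179.8, -0.4, -0.4]
force: [0.0, -0.3, 0.2]
opening: 0.0008
gripper_force: 0.0
```

Request:
carry_out(
  deltas=[
    [[0.03,0,0,0,-1],[0.06,0,0,0,-1],[0.09,0,0,0,-1],[0.12,0,0,0,-1],[0.15,0,0,0,-1]],
  ],
)

```text
clock: 14.0
tool_pos: [0.5376, 0.0944, 0.1304]
orientation: [180.0, 0.1, -0.6]
force: [-5.5, -0.0, 3.3]
opening: 0.0007
gripper_force: 2.2
```

Request:
carry_out(
  deltas=[
    [[0.02,0,0,0,-1],[0.03,0,0,0,-1],[0.03,0,0,0,-1]],
  ],
)

```text
clock: 14.3
tool_pos: [0.5438, 0.0949, 0.1304]
orientation: [180.0, 0.0, -0.5]
force: [-1.3, -1.3, 0.1]
opening: 0.001
gripper_force: 0.4
```

Request:
carry_out(
  deltas=[
    [[0.03,0,0,0,-1],[0.06,0,0,0,-1],[0.08,0,0,0,-1],[0.1,0,0,0,-1],[0.12,0,0,0,-1]],
  ],
)

```text
clock: 14.8
tool_pos: [0.5681, 0.0951, 0.1306]
orientation: [-180.0, -0.0, -0.5]
force: [-2.3, -0.2, 2.0]
opening: 0.0006
gripper_force: 1.4
```

Request:
carry_out(
  deltas=[
    [[0.03,0,0,0,-1],[0.06,0,0,0,-1],[0.09,0,0,0,-1],[0.12,0,0,0,-1],[0.14,0,0,0,-1]],
  ],
)

```text
clock: 15.3
tool_pos: [0.5953, 0.0947, 0.1296]
orientation: [180.0, 0.1, -0.5]
force: [-4.7, 0.9, -1.7]
opening: 0.0003
gripper_force: 2.0
```

Request:
carry_out(
  deltas=[
    [[0.02,0,0,0,-1],[0.04,0,0,0,-1],[0.05,0,0,0,-1],[0.06,0,0,0,-1],[0.06,0,0,0,-1]],
  ],
)

```text
clock: 15.8
tool_pos: [0.6071, 0.0945, 0.1302]
orientation: [180.0, 0.1, -0.5]
force: [-6.4, -0.4, -1.5]
opening: 0.0005
gripper_force: 2.2
```

Request:
carry_out(
  deltas=[
    [[0.01,0,0,0,-1],[0.02,0,0,0,-1],[0.03,0,0,0,-1],[0.03,0,0,0,-1]],
  ],
)

```text
clock: 16.2
tool_pos: [0.6104, 0.0943, 0.1291]
orientation: [180.0, 0.4, -0.5]
force: [-12.4, 1.8, -1.0]
opening: 0.0004
gripper_force: 5.8
```

Request:
carry_out(
  deltas=[
    [[0.01,0,0,0,-1],[0.01,0,0,0,-1]],
  ],
)

```text
clock: 16.4
tool_pos: [0.6114, 0.0943, 0.1288]
orientation: [179.9, 0.5, -0.5]
force: [-16.4, 2.9, 0.3]
opening: 0.0003
gripper_force: 7.0
```

Request:
carry_out(
  deltas=[
    [[-0.2,0,0,0,-1],[-0.4,0,0,0,-1],[-0.6,0,0,0,-1],[-0.65,0.1,-0.2,0,-1],[-0.65,0.3,-0.3,0,-1]],
  ],
)

```text
clock: 16.9
tool_pos: [0.4865, 0.037, 0.1944]
orientation: [-179.9, -0.4, -0.2]
force: [2.3, -0.1, 0.7]
opening: 0.0006
gripper_force: 0.0
```

Request:
carry_out(
  deltas=[
    [[0,0.25,0,0,-1],[0,0.5,0,0,-1],[0,0.75,0,0,-1],[0,0.95,0,0,-1],[0.1,1.0,0,0,-1]],
  ],
)

```text
clock: 17.4
tool_pos: [0.5037, -0.1682, 0.1923]
orientation: [179.9, -0.3, -0.7]
force: [1.3, 0.2, 0.9]
opening: 0.0007
gripper_force: 0.0
```

```bash
python3 - <<'E'
from plant import ctrl
import cv2,numpy as np
a=ctrl.snapshot("scene")["color"]; b=ctrl.snapshot("top")["color"]
c=np.hstack([cv2.resize(a[150:330,170:370],(400,360)),cv2.resize(b[120:300,190:390],(400,360))]); cv2.imwrite("pics/s2.png",c[:,:,::-1])
o=ctrl.get_obs(); print(o["clock"],o["tool_pos"],o["force"])
E
```

```text
17.5 [ 0.50664097 -0.16688877  0.19167644] [-0.6253066   0.5579839  -0.40818886]
```

View pics/s2.png

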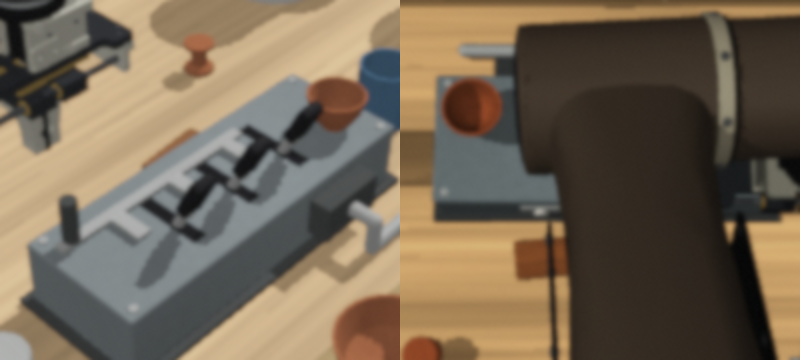

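All three levers lean to the back: grips near (195,195), (250,155) and (300,125) in the left panel. The comb post is at (68,220), still out. Next I lower the fingers to the right of the post.

Request:
carry_out(
  deltas=[
    [[0,0.17,0,0,-1],[0.1,0.33,0,0,-1],[0.2,0.33,0.05,0,-1],[0.2,0.33,0.22,0,-1],[0.2,0.33,0.36,0,-1]],
  ],
)

```text
clock: 18.0
tool_pos: [0.5448, -0.231, 0.1183]
orientation: [180.0, -0.2, -0.5]
force: [0.6, 1.3, -0.8]
opening: 0.0006
gripper_force: 0.0
```

Request:
carry_out(
  deltas=[
    [[0,-0.03,0,0,-1],[0,-0.05,0,0,-1],[0,-0.07,0,0,-1],[0,-0.09,0,0,-1],[0,-0.1,0,0,-1]],
  ],
)

```text
clock: 18.5
tool_pos: [0.5438, -0.2103, 0.12]
orientation: [180.0, -0.1, -0.4]
force: [0.5, 0.7, -0.8]
opening: 0.0003
gripper_force: 0.0
```

Request:
carry_out(
  deltas=[
    [[0,-0.03,0,0,-1],[0,-0.06,0,0,-1],[0,-0.09,0,0,-1],[0,-0.11,0,0,-1],[0,-0.13,0,0,-1]],
  ],
)

```text
clock: 19.0
tool_pos: [0.5436, -0.1846, 0.119]
orientation: [180.0, -0.0, -0.5]
force: [0.7, -3.0, 3.4]
opening: 0.0006
gripper_force: 1.7
```

Request:
carry_out(
  deltas=[
    [[0,-0.03,0,0,-1],[0,-0.05,0,0,-1],[0,-0.07,0,0,-1],[0,-0.07,0,0,-1]],
  ],
)

```text
clock: 19.4
tool_pos: [0.5432, -0.1701, 0.1184]
orientation: [-180.0, 0.0, -0.5]
force: [-0.0, -0.3, 0.0]
opening: 0.0001
gripper_force: 0.5
```

Request:
carry_out(
  deltas=[
    [[0,-0.02,0,0,-1],[0,-0.03,0,0,-1],[0,-0.04,0,0,-1],[0,-0.04,0,0,-1]],
  ],
)

```text
clock: 19.8
tool_pos: [0.5433, -0.1632, 0.1184]
orientation: [180.0, 0.0, -0.5]
force: [2.2, -6.4, 0.7]
opening: 0.0002
gripper_force: 2.9
```

Request:
carry_out(
  deltas=[
    [[0,-0.01,0,0,-1],[0,-0.02,0,0,-1],[0,-0.02,0,0,-1]],
  ],
)

```text
clock: 20.1
tool_pos: [0.5432, -0.1604, 0.1185]
orientation: [179.9, 0.0, -0.5]
force: [0.9, -13.0, 0.3]
opening: 0.0003
gripper_force: 6.2
```

Request:
carry_out(
  deltas=[
    [[0,-0.01,0,0,-1],[0,-0.01,0,0,-1]],
  ],
)

```text
clock: 20.3
tool_pos: [0.5433, -0.1591, 0.1186]
orientation: [179.8, 0.0, -0.5]
force: [3.0, -15.6, -1.1]
opening: 0.0006
gripper_force: 8.0
```

Request:
carry_out(
  deltas=[
    [[0,0.1,0,0,-1],[0,0.2,-0.1,0,-1],[0,0.2,-0.3,0,-1],[-0.25,0.2,-0.5,0,-1],[-0.5,0.2,-0.5,0,-1]],
  ],
)

```text
clock: 20.8
tool_pos: [0.456, -0.1961, 0.2192]
orientation: [180.0, -0.2, -0.5]
force: [-0.5, 0.6, -0.1]
opening: 0.0003
gripper_force: 0.0
```

```bash
python3 - <<'E'
from plant import ctrl
from h import *
s=ctrl.snapshot("scene"); a=s["color"]
cv2.imwrite("pics/s3.png",cv2.resize(a[160:340,175:375],(800,600),interpolation=cv2.INTER_CUBIC)[:,:,::-1])
B=[.5911,.0073,-.008]
print([(r["centre"],r["p"]) for r in ctrl.spot_point(s,"comb_post")[:2]])
for q in (.0,.03,.044,.048): print(q,proj(s,world(B,[-.042,-.188+q,.126])).round(1))
for k in Y:
    r=ctrl.spot_point(s,k); print(k,[(x["centre"],round(x["p"],2)) for x in r[:2]],[proj(s,world(B,grip(q,Y[k]))).round(1).tolist() for q in (.8,.9,1.)])
o=ctrl.get_obs(); print(o["clock"],o["tool_pos"])
E
```

```text
[([338.4, 211.0], 0.7), ([220.9, 250.4], 0.68)]
0.0 [202.5 260.8]
0.03 [213.7 253.5]
0.044 [218.8 250.3]
0.048 [220.3 249.3]
left_grip [([321.2, 214.3], 0.8)] [[316.9, 206.7], [319.9, 209.6], [322.8, 212.7]]
middle_grip [([295.1, 227.9], 0.72)] [[291.2, 224.1], [294.2, 227.2], [297.2, 230.5]]
right_grip [([267.4, 247.5], 0.57)] [[263.1, 243.1], [266.2, 246.4], [269.3, 249.8]]
21.05 [ 0.4544675  -0.19571883  0.2169804 ]
```

View pics/s3.png

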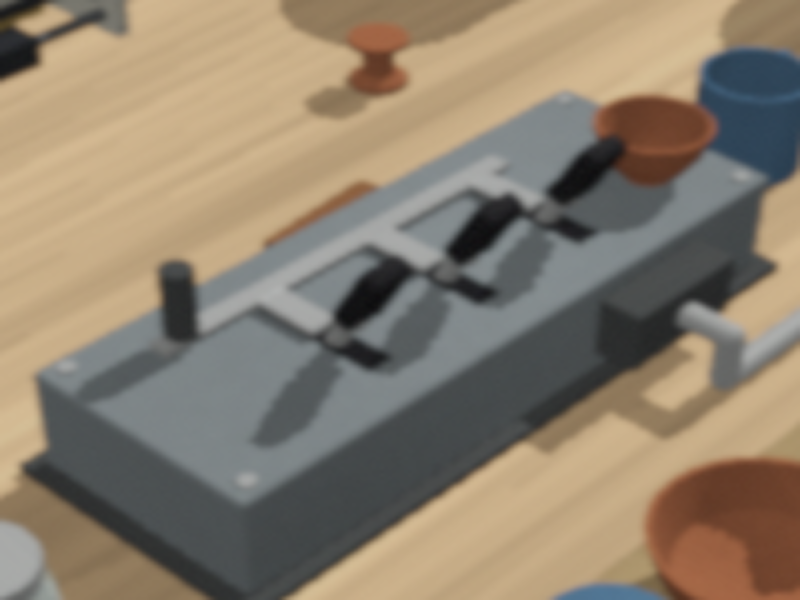

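The teeth sit in front of all three stems, at zoomed (335,335), (445,268) and (547,212). The post is at (178,300) and the bowl and mug are undisturbed. I check the post's bank y from the box corners in the same image.

```bash
python3 - <<'E'
from h import *
S=pickle.load(open("p.pkl","rb"))["scene"][0]
z=lambda u,v:(175+u/4,160+v*.3)
C=[((-.08,-.215),z(40,378)),((.08,-.215),z(245,505)),((.08,.215),z(768,178)),((-.08,.215),z(566,93))]
sc=[((-.07,-.205),z(67,367)),((.07,-.205),z(247,480)),((.07,.205),z(740,175)),((-.07,.205),z(566,98))]
f=lambda v:np.concatenate([proj(S,world(v,[*p,.09]))-a for p,a in C]+[proj(S,world(v,[*p,.091]))-a for p,a in sc])
r=least_squares(f,[.59,0,0],loss="soft_l1");print(r.x,f(r.x).reshape(-1,2).round(1).tolist())
g=lambda h:lambda q:proj(S,world(r.x,[-.042,-.188+q[0],h]))
for h,a in ((.153,z(176,268)),(.098,z(180,340)),(.126,(220.9,250.4))):
    t=least_squares(lambda q:g(h)(q)-a,[.04]);print(h,t.x,t.fun)
E
```

```text
[ 0.59259012  0.009075   -0.00414999] [[-2.0, -1.9], [0.3, 0.5], [1.1, -1.1], [-0.2, -2.4], [-1.9, 0.9], [-0.0, 2.1], [2.3, -0.5], [0.3, -1.0]]
0.153 [0.04332849] [0.09960747 0.15711725]
0.098 [0.0402186] [-0.5237222  -0.78796779]
0.126 [0.0455073] [-0.2739023  -0.42187506]
```

The image leaves it uncertain by a few mm, so I press the post once more, gently, to confirm it sits on the stop.

Request:
carry_out(
  deltas=[
    [[0.2,0,0,0,-1],[0.44,0,0,0,-1],[0.44,0,0.2,0,-1],[0.44,0,0.4,0,-1],[0.44,0,0.5,0,-1]],
  ],
)

```text
clock: 21.55
tool_pos: [0.5413, -0.1961, 0.1116]
orientation: [-179.9, 0.4, -0.5]
force: [0.7, -0.3, 0.9]
opening: 0.0005
gripper_force: 0.0
```

Request:
carry_out(
  deltas=[
    [[0,-0.05,0,0,-1],[0,-0.09,0,0,-1],[0,-0.12,0,0,-1],[0,-0.14,0,0,-1],[0,-0.15,0,0,-1]],
  ],
)

```text
clock: 22.05
tool_pos: [0.5436, -0.1661, 0.1182]
orientation: [-180.0, -0.1, -0.4]
force: [0.7, -0.1, 0.2]
opening: 0.0007
gripper_force: 0.0
```

Request:
carry_out(
  deltas=[
    [[0,-0.01,0,0,-1],[0,-0.01,0,0,-1]],
  ],
)

```text
clock: 22.25
tool_pos: [0.5434, -0.165, 0.1178]
orientation: [180.0, -0.1, -0.5]
force: [0.5, -1.7, 0.5]
opening: 0.0
gripper_force: 1.0
```

Request:
carry_out(
  deltas=[
    [[0,-0.01,0,0,-1],[0,-0.01,0,0,-1]],
  ],
)

```text
clock: 22.45
tool_pos: [0.5434, -0.1636, 0.1177]
orientation: [179.9, -0.1, -0.5]
force: [0.6, -5.3, 4.3]
opening: 0.0005
gripper_force: 2.9
```

Request:
carry_out(
  deltas=[
    [[0,-0.01,0,0,-1],[0,-0.01,0,0,-1]],
  ],
)

```text
clock: 22.65
tool_pos: [0.5435, -0.1623, 0.1178]
orientation: [179.9, -0.1, -0.5]
force: [1.1, -8.8, 3.3]
opening: 0.0003
gripper_force: 4.6
```

The post rests right at the elastic stop, at the same place as before, with force rising at about 2.5 N/mm. The comb is home, so I retreat clear and hand in.

Request:
carry_out(
  deltas=[
    [[0,-0.01,0,0,-1],[0,0.08,0,0,-1],[0,0.18,-0.05,0,-1],[0,0.18,-0.3,0,-1],[-0.25,0.18,-0.5,0,-1]],
  ],
)

```text
clock: 23.15
tool_pos: [0.5065, -0.1974, 0.2098]
orientation: [179.9, -0.1, -0.5]
force: [-0.4, 0.6, 0.6]
opening: 0.0003
gripper_force: 0.0
```

Request:
carry_out(
  deltas=[
    [[-0.2,0,-0.1,0,-1],[-0.2,0,-0.2,0,-1],[-0.2,0,-0.2,0,-1],[-0.2,0,-0.2,0,-1]],
  ],
)

```text
clock: 23.55
tool_pos: [0.4636, -0.1959, 0.2484]
orientation: [-180.0, -0.1, -0.5]
force: [-0.5, 0.4, -0.7]
opening: 0.0006
gripper_force: 0.0
```

```bash
python3 - <<'E'
from plant import ctrl
s=ctrl.snapshot("scene")
for k in ("comb_post","left_grip","middle_grip","right_grip"): print(k,[(x["centre"],round(x["p"],2)) for x in ctrl.spot_point(s,k)[:2]])
o=ctrl.get_obs(); print(o["clock"],o["tool_pos"],o["force"]); print(ctrl.close_job())
E
```

```text
comb_post [([220.3, 247.5], 0.94), ([361.4, 208.0], 0.42)]
left_grip [([323.4, 213.0], 0.77)]
middle_grip [([295.7, 228.4], 0.71), ([268.0, 182.5], 0.36)]
right_grip [([266.6, 248.4], 0.53)]
23.8 [ 0.46340783 -0.1959912   0.24703709] [-0.87744044  0.20128117 -0.6167635 ]
the job is handed in; nothing more can be done
None
```

I threw all three levers fully over to the back (right, then middle, then left), slid the comb left onto its rubber stop, and handed the job in at about 24 s with the robot clear; the verdict was not shown, and the images place the comb only to within about 3 mm of home, so the stop was judged by feel.

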